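Shim the bolster and hold the bushing over its bore

TASK

Build up the bolster block for pressing: lay the thick spacer plate flat and square on the block, then the thin one square on top of that, edges and holes in line, letting go of each. Then bring the bushing that stands by itself over the row of three finished ones, without moving that row, and hold it upright and centred over the hole about 10 mm above the thin plate, never letting it touch the plates or the block. Finish while still holding it there, so that I can oil the seat beneath it.

Things in the scene. Friction and masses are not known exactly. Their poses are not given: they have to be found in the camera images.
- block_top (a point): Centre of the top face of the fixed dark steel bolster block, on the robot's right. The top face is 80 mm (its x) by 60 mm (its y), level, 40 mm above the worktop, with an upright round hole of 31 mm in its middle at this point. Below, a bolted-down foot (12 mm high, 60 mm wide, bolt heads up to 21 mm above the worktop) sticks out 22 mm at the two x ends only; the two long sides, 60 mm apart, are plain and upright. z up.
- thick_plate_centre (a point): Centre (half-way up, in the hole) of the loose thick spacer plate, bright steel grey, 80 mm (its x) by 60 mm (its y) by 20 mm thick (z up) with a 31 mm round hole through its middle; about 0.3 kg. It lies flat on the worktop on the robot's left, beside the thin plate; which of the two lies further left varies. Grasp it across the 60 mm sides.
- thin_plate_centre (a point): Centre (half-way up, in the hole) of the loose thin spacer plate: same outline, axes and hole as the thick one, but 10 mm thick; about 0.15 kg. It lies flat on the worktop on the robot's left.
- bushing_centre (a point): Centre (half-way up, on the axis) of the bushing to be carried: a plain turned metal tube, 52 mm outside diameter, 30 mm bore, 75 mm high, z up along its axis, about 0.18 kg. It stands upright by itself on the worktop on the far left, beyond the plates; it looks like the three in the row.
- row0_centre (a point): Centre (half-way up, 37.5 mm above the worktop) of bushing 1 of the row of three finished bushings that crosses the worktop between the plates and the block; counted from the robot outwards. Loose, upright, 52 mm in diameter, 75 mm high, 55 mm from one to the next. To be left where it is.
- row1_centre (a point): Centre (half-way up, 37.5 mm above the worktop) of bushing 2 of the row of three finished bushings that crosses the worktop between the plates and the block; counted from the robot outwards. Loose, upright, 52 mm in diameter, 75 mm high, 55 mm from one to the next. To be left where it is.
- row2_centre (a point): Centre (half-way up, 37.5 mm above the worktop) of bushing 3 of the row of three finished bushings that crosses the worktop between the plates and the block; counted from the robot outwards. Loose, upright, 52 mm in diameter, 75 mm high, 55 mm from one to the next. To be left where it is.
Things that resemble listed ones, but are neither listed nor needed, are in the scene too. Leave any black look-alike of the part that bears bushing_centre alone.

How it is judged (in metres and radians):
On the way, in this order (a step that is already met when the one before it is completed fails the run):
1. the thick plate lies square on the bolster block, released (horizontal distance between thick_plate_centre and block_top below 0.006 m and angle between the x axis of thick_plate_centre and the x axis of block_top, either way round below 0.1 rad and z of thick_plate_centre in the frame of block_top between 0.007 and 0.013 m and angle between thick_plate_centre's own z axis and vertical below 0.05 rad and contact force between thick_plate and the fingers below 0.1 N), for 0.2 s.
2. the thin plate lies square on the thick one, released (all of step 1 and horizontal distance between thin_plate_centre and thick_plate_centre below 0.006 m and angle between the x axis of thin_plate_centre and the x axis of thick_plate_centre, either way round below 0.1 rad and z of thin_plate_centre in the frame of thick_plate_centre between 0.012 and 0.018 m and angle between thin_plate_centre's own z axis and vertical below 0.05 rad and contact force between thin_plate and the fingers below 0.1 N and horizontal distance between thin_plate_centre and block_top below 0.008 m), for 0.2 s.
At the end, for the whole second after the job is handed in: Both plates lie flat and released, each within 6 mm and 0.1 rad of what is beneath it (the thin one within 8 mm of the block); the bushing is held in the fingers, still, upright within 0.1 rad, within 6 mm of the hole, 2 to 20 mm above the thin plate, touching neither plates nor block (all of step 2 and z of bushing_centre in the frame of thin_plate_centre between 0.0445 and 0.0625 m and horizontal distance between bushing_centre and thin_plate_centre below 0.006 m and angle between bushing_centre's own z axis and vertical below 0.1 rad and contact force between bushing and the fingers above 0.5 N and linear speed of bushing below 0.02 m/s and contact force between bushing and thin_plate below 0.05 N and contact force between bushing and thick_plate below 0.05 N and contact force between bushing and block below 0.05 N); the arm keeps its last pose, push and grip.
It fails at once if a bushing of the row is moved by more than 10 mm (distance of any of row0_centre, row1_centre, row2_centre from where it was at the start of the episode above 0.01 m).
It fails at once if the bushing touches a plate or the block (contact force between bushing and thin_plate above 0.5 N or contact force between bushing and thick_plate above 0.5 N or contact force between bushing and block above 0.5 N).
It also fails if it takes over 67 s, if anything falls off the work surface, if the arm or the gripper's body presses on something with over 40 N, if the wrist force passes 120 N, or if a joint passes its speed limit or range.

ROBOT

A 6-joint arm with a two-finger parallel gripper is mounted at the origin on the work surface; the furniture and walls round the work are solid. World frame = base frame: x ahead of the robot, y to its left, z up, the work surface at z = 0. Lengths are in m, angles in degrees, forces in N, time in s.
With the tool pointing down it reaches from about 0.4 to 0.825 m from the base axis. Payload 7 kg.
Tool frame: the origin (TCP) lies at the very end of the fingers, on their centre line; the grasp point (between the pads) lies 19 mm behind it; x points along the fingers, z is the direction in which the jaws open and shut, and the axes are right-handed (so a half turn about x gives the same grasp; the last joint's range is limited). The gripper opens to 88 mm and grips with 3 to 60 N. Pads are 19 mm wide; open, the fingers measure 130 mm over their backs; the gripper's body (78 mm by 193 mm) begins 47 mm behind the grasp point.
Start: joints at [79.761, 20.546, 0.682, 0, -70.136, -16.507], TCP at [0.304, 0.603, 0.227] pointing down, gripper open.
Joint ranges: [-176.03, 176.03], [-82.01, 121.73], [-58.28, 71.71], [-173.87, 95.51], [-174.79, -0.11], [-173.66, 173.66]. Speed limits (degrees/s): [136.94, 136.94, 172.46, 180, 180, 180].

INTERFACE

Orientations are given as [roll, pitch, yaw] about the fixed x, y, z axes, in that order (R = Rz(yaw) Ry(pitch) Rx(roll)).
In Python, from plant import * gives the robot as it stands.
- The arm moves only by the tool arm_command, never from a script. Its argument "commands" is one flat list of numbers, 5 for each row, row after row: the shift along the tool's x, y, z in mm, then the turn about the tool's x in degrees, then the opening in per cent of the stroke, from 0 (shut) to 100 (fully open). A call has 1 to 5 rows; each row shifts and turns the pose as measured when the row begins, along the tool's axes as they then stand; what a row does not reach is not made up. A row lasts 1/8 s, in which the tool goes at most 62.5 mm and 10.7 degrees, less where a joint would pass 70% of its speed; a pose out of reach is approached as far as the arm can. A call is refused whole if a number of a shift passes 62.5 or a number of a turn 10.7, either way. A call with a gripper value outside its range is refused whole. The fingers move at their own pace and stop on an object; the grip force is fixed at half the most. Time passes only in rows, so rows that do not move let the fingers close. It gives the time, the measured TCP pose, the force and the opening at its end, in the units of the state.
- get_obs(): the state, without advancing time (a new reading comes with each control period).
- snapshot(name): name is "scene" or "top" or "wrist"; returns a dict with "frame" (400x640x3 uint8, blue, green, red), "fov_y" (degrees; the focal length in pixels is half the picture's height over the tangent of half this angle, whatever the lens; pixels are square), "cx", "cy" (the principal point, pixels), "world_to_cam" (4x4, takes a point from world to camera coordinates). Camera axes: x right, y up, looking along -z (the intrinsics and any distortion apply to the point x, -y, -z); pixel columns grow to the right and rows downward; lengths in m; the calibration is good to about 2 mm. A picture is of the moment at which its call begins. There is no depth.
- close_job(): hands the job in, once; it reports no verdict.
The state is a dict: "clock": time; "joint_pos": joint angles; "qvel": joint speeds; "tau": joint torques, N m; "tool_pos": TCP position; "orientation": TCP orientation; "force": force on the tool from outside, world axes, zero at the start; "moment": the same for the moment, N m; "opening": finger opening in m.
Only numpy, scipy, OpenCV 4.12 (cv2) and the standard library are available. Lean on these libraries where they do the work, as an engineer would, in place of code of your own. Each camera call takes 0.05 s, during which the arm holds its last target. There are 200 camera calls.

## Working session

There is one attempt and no reset: what is moved stays moved. The work goes in short steps, Python scripts to look and compute and a tool call to move; the robot and the scene stay as the last step left them, time stands still between calls to the robot, and variables do not carry over. Pictures are saved under pics/ and viewed, about 8 in all and at most 12, crops included, and the job is handed in when it is done.

Besides the shell and the picture viewer there is one more tool, called after "Emit:" in YAML: its name, and indented under it one key for each argument. arm_command: Moves the arm, as the interface text tells. Its arguments: {"type":"object","properties":{"commands":{"type":"array"}},"required":["commands"]}

```bash
mkdir -p pics; ls
cat > h.py <<'E'
from plant import *
import numpy as np, cv2
from scipy.spatial.transform import Rotation as R
def snap(n,f=None):
    s=snapshot(n)
    if f: cv2.imwrite('pics/'+f,s['frame'])
    return s
def ray(s,u,v):
    h=s['frame'].shape[0]; f=h/2/np.tan(np.radians(s['fov_y'])/2)
    M=np.linalg.inv(np.array(s['world_to_cam']))
    d=M[:3,:3]@np.array([(u-s['cx'])/f,-(v-s['cy'])/f,-1]); return M[:3,3],d
def onz(s,u,v,z):
    o,d=ray(s,u,v); return o+d*(z-o[2])/d[2]
def proj(s,p):
    h=s['frame'].shape[0]; f=h/2/np.tan(np.radians(s['fov_y'])/2)
    c=np.array(s['world_to_cam'])@np.append(p,1); return np.array([s['cx']+f*c[0]/-c[2], s['cy']-f*c[1]/-c[2]])
E
python3 - <<'E'
from h import *
a=snap('scene','scene0.png'); b=snap('top','top0.png')
for s in (a,b):
    print({k:v for k,v in s.items() if k!='frame'}, np.linalg.inv(np.array(s['world_to_cam']))[:3,3])
o=get_obs(); print(o); print(R.from_euler('xyz',o['orientation'],degrees=True).as_matrix().round(3))
E
```

```text
pics
{'fov_y': 44.72471763367997, 'cx': 327.0979360673129, 'cy': 192.50394800841548, 'world_to_cam': array([[ 0.81372482, -0.58098707,  0.01749129, -0.39491811],
       [ 0.38708889,  0.56411065,  0.7293431 , -0.28654614],
       [-0.43360594, -0.5867139 ,  0.68392448, -0.71202943],
       [ 0.        ,  0.        ,  0.        ,  1.        ]])} [ 0.12353331 -0.48555615  0.70287243]
{'fov_y': 47.44381010078148, 'cx': 315.75804178099827, 'cy': 204.21492369703137, 'world_to_cam': array([[ 2.71542274e-02, -9.99622184e-01,  4.25872549e-03,
         5.86515952e-02],
       [ 9.83072722e-01,  2.74764029e-02,  1.81143783e-01,
        -5.20604099e-01],
       [-1.81192359e-01, -7.32182621e-04,  9.83447402e-01,
        -8.91440169e-01],
       [ 0.00000000e+00,  0.00000000e+00,  0.00000000e+00,
         1.00000000e+00]])} [0.3486769  0.07228107 0.97073893]
{'clock': 0.1, 'joint_pos': array([ 7.97611677e+01,  2.05851261e+01,  6.39527677e-01, -1.63378212e-02,
       -7.01361063e+01, -1.65084225e+01]), 'qvel': array([ 0.0895639 , -0.17323263,  0.0977632 ,  0.01316946, -0.12139865,
       -0.02512685]), 'tau': array([-1.00160381e-03, -5.84161270e+01,  2.93750703e+01,  7.01549783e+00,
        1.01423910e-02, -4.85860551e-05]), 'tool_pos': array([0.30360785, 0.60238174, 0.2257495 ]), 'orientation': array([   5.86298122,   89.91686373, -110.88983587]), 'force': array([0.14623207, 0.61594029, 0.72744089]), 'moment': array([-0.05779766,  0.00784427,  0.0188731 ]), 'opening': 0.08790758352997817}
[[-0.001  0.893 -0.45 ]
 [-0.001 -0.45  -0.893]
 [-1.     0.     0.001]]
```

View pics/top0.png

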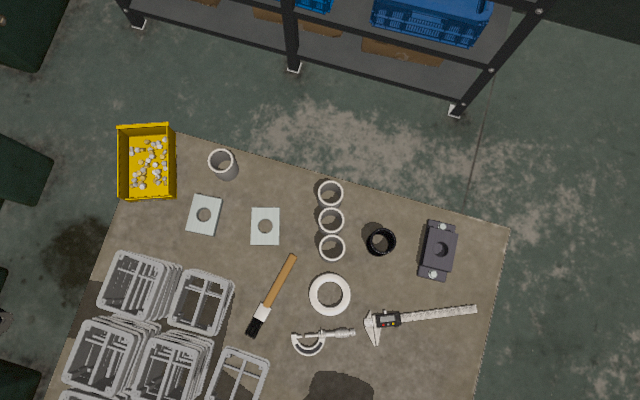

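View pics/scene0.png

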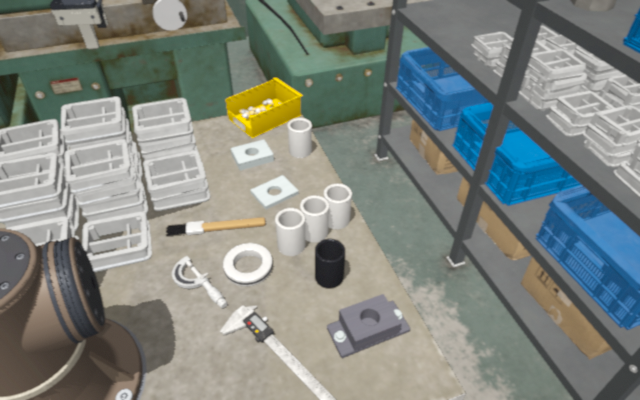

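The top view shows the thick plate at (204,214), the thin one at (265,226), the lone bushing at (221,161), the row at (330,193/220/248), the black look-alike at (380,241) and the block at (438,250). The scene view confirms that the farther plate at (252,152) is the thick one.

```bash
cat >> h.py <<'E'
def rect(s,u,v,z,w=45,tol=28,seed=None,dbg=None):
    """top-face outline round pixel (u,v): flood by colour near seed, cast on plane z, minAreaRect (mm) + hole centre"""
    img=cv2.GaussianBlur(s['frame'],(3,3),0).astype(int)
    c=img[seed[1],seed[0]]
    m=(np.abs(img-c).max(2)<tol).astype(np.uint8)
    n,l=cv2.connectedComponents(m,connectivity=4); m=(l==l[seed[1],seed[0]]).astype(np.uint8)
    if dbg: cv2.imwrite('pics/'+dbg,m*255)
    cs,h=cv2.findContours(m,cv2.RETR_CCOMP,cv2.CHAIN_APPROX_NONE)
    W=lambda k:np.array([onz(s,p[0][0],p[0][1],z)[:2]*1000 for p in k],np.float32)
    ext=max([k for k,q in zip(cs,h[0]) if q[3]<0],key=cv2.contourArea)
    holes=[k for k,q in zip(cs,h[0]) if q[3]>=0 and len(k)>8]
    r=cv2.minAreaRect(W(ext)); out=[('rect',np.round(r[0],1),np.round(r[1],1),round(r[2],1))]
    for k in holes:
        e=cv2.minEnclosingCircle(W(k)); out.append(('hole',np.round(e[0],1),round(e[1]*2,1)))
    return out
E
python3 - <<'E'
from h import *
s=snap('top')
print('thick',rect(s,0,0,.02,seed=(195,214)))
print('thin',rect(s,0,0,.01,seed=(256,228)))
print('block',rect(s,0,0,.04,seed=(430,235)))
for n,u,v in(('bush',221,159),('r2',330,193),('r1',330,220),('r0',331,248),('black',380,240)):
    print(n,onz(s,u,v,.075).round(3))
for u,v in ((204,214),(265,226),(438,250)): print(s['frame'][v,u],onz(s,u,v,.02).round(3))
a=snap('scene')
g=np.zeros((800,800,3),np.uint8); 
crop=cv2.resize(s['frame'][130:300,170:470],None,fx=2.6,fy=2.6,interpolation=cv2.INTER_CUBIC); cv2.imwrite('pics/c1.png',crop)
print(proj(s,get_obs()['tool_pos']))
E
```

```text
thick [('rect', array([495.8, 310.6]), array([60.3, 80.3]), 80.3), ('hole', array([495.5, 310.4]), 34.8)]
thin [('rect', array([475.8, 180.7]), array([78. , 57.5]), 2.4), ('hole', array([476.3, 180.5]), 37.2)]
block [('rect', array([ 431.9, -175. ]), array([ 79.7, 125.3]), 78.3), ('hole', array([ 383.1, -167.1]), 22.6), ('hole', array([ 434.3, -185.6]), 34.1), ('hole', array([ 480.7, -188.7]), 20.9), ('hole', array([ 439. , -147.9]), 119.8)]
bush [0.602 0.268 0.075]
r2 [0.537 0.045 0.075]
r1 [0.483 0.044 0.075]
r0 [0.427 0.041 0.075]
black [ 0.445 -0.056  0.075]
[101 114 123] [0.496 0.309 0.02 ]
[100 117 125] [0.474 0.179 0.02 ]
[96 90 96] [ 0.434 -0.185  0.02 ]
[-19.87695425 307.59239208]
```

View pics/c1.png

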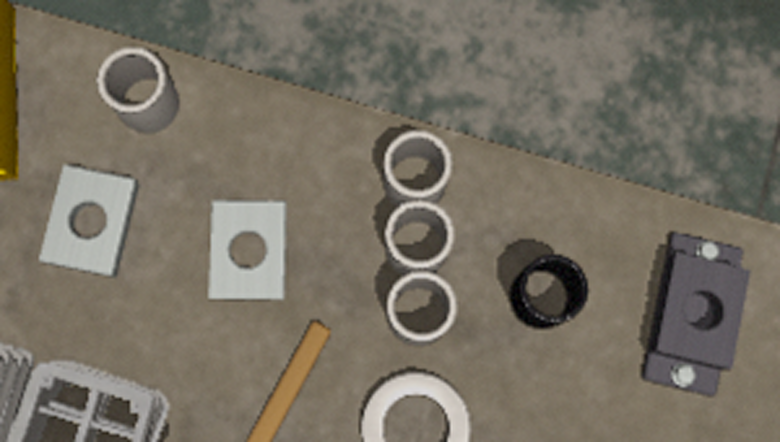

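The crop confirms the measurements. The sizes check against 80 x 60 and the hole positions agree with the rectangle centres. I'll go above the thick plate first.

```bash
cat >> h.py <<'E'
def plan(p,jaw,n,opn,o=None):
    """p mm; jaw = world angle (mod 180) of tool z; n equal rows"""
    o=o or get_obs(); Rm=R.from_euler('xyz',o['orientation'],degrees=True).as_matrix()
    a=np.degrees(np.arctan2(Rm[1,2],Rm[0,2])); t=(jaw-a+90)%180-90
    d=np.array(p,float)-np.array(o['tool_pos'])*1000
    print('clk',round(o['clock'],2),'pos',(o['tool_pos']*1000).round(1),'jaw',round(a%180,2),'tilt xyz',Rm[:,0].round(4),'F',o['force'].round(1),'open',round(o['opening']*1000,1),'j',o['joint_pos'].round(0))
    for i in range(n):
        print(*(np.round(Rm.T@d/n,1)),round(-t/n,2),opn,sep=',')
        Rm=Rm@R.from_euler('x',-t/n,degrees=True).as_matrix()
E
python3 -c "
from h import *
plan([495.7,310.5,130],80.3,8,100)"
```

```text
clk 0.2 pos [303.7 602.5 226. ] jaw 63.25 tilt xyz [-4.e-04 -1.e-03 -1.e+00] F [-0.2 -0.4 -0.6] open 87.6 j [ 80.  21.   1.  -0. -70. -17.]
12.0,37.9,21.8,-2.13,100
12.0,37.0,23.2,-2.13,100
12.0,36.1,24.5,-2.13,100
12.0,35.2,25.9,-2.13,100
12.0,34.2,27.1,-2.13,100
12.0,33.2,28.4,-2.13,100
12.0,32.1,29.6,-2.13,100
12.0,31.0,30.8,-2.13,100
```

Emit:
arm_command:
  commands: [12,38,22,-2.1,100,12,37,23,-2.1,100,12,36,24.5,-2.1,100,12,35,26,-2.1,100,12,34,27,-2.1,100]

```text
clock: 0.82
tool_pos: [0.4249, 0.4179, 0.1638]
orientation: [-5.2, 90.0, -110.8]
force: [0.2, 0.7, -0.8]
opening: 0.0876
```

Emit:
arm_command:
  commands: [12,33,28.5,-2.1,100,12,32,29.5,-2.1,100,12,31,31,-2.1,100,0,0,0,0,100]

```text
clock: 1.32
tool_pos: [0.4999, 0.3022, 0.1255]
orientation: [-31.9, 89.8, -131.1]
force: [-0.1, 0.4, -0.7]
opening: 0.0876
```

```bash
python3 -c "
from h import *
w=snap('wrist','w1.png'); print(w['fov_y'],np.linalg.inv(np.array(w['world_to_cam'])).round(3))
print(proj(w,[.4957,.3105,.02]))
plan([495.7,310.5,130],80.3,2,100)"
```

```text
68.01651978748069 [[-0.161  0.938  0.306  0.583]
 [-0.987 -0.154 -0.047  0.288]
 [ 0.003 -0.31   0.951  0.285]
 [ 0.     0.     0.     1.   ]]
[309.94402684 205.70242216]
clk 1.38 pos [499.8 303.5 126.1] jaw 80.77 tilt xyz [-9.0e-04 -1.3e-03 -1.0e+00] F [ 0.5 -1.1  0.3] open 87.7 j [ 50.  17. -19.   0. -54.  30.]
-1.9,-2.6,-3.1,0.23,100
-1.9,-2.6,-3.1,0.23,100
```

View pics/w1.png

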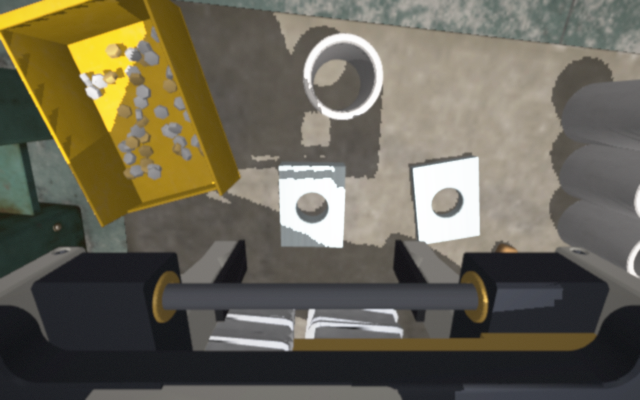

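Wrist view: the thick plate spans about (279–345, 165–248) with its hole near (313,204), close to the prediction (310,206). The thin plate's hole is at (447,201) and the lone bushing's ring is at (344,76).

```bash
python3 -c "
from h import *
w=snap('wrist')
for p,z in(((313,204),.02),((312,206),.02),((447,201),.01),((344,76),.075)): print(onz(w,*p,z).round(4))
f=cv2.cvtColor(w['frame'],cv2.COLOR_BGR2GRAY)
print(f[204,280:350:2]); print(f[160:255:3,290])
plan([496.5,310,3.5],80.3,8,100)"
```

```text
[0.4967 0.3088 0.02  ]
[0.4949 0.3101 0.02  ]
[0.4754 0.18   0.01  ]
[0.5985 0.2699 0.075 ]
[150 246 251 252 252 252 252 252 242 143 163 166 164 158 155 158 161 164
 165 159 153 154 117  94 106 236 254 255 255 255 255 255 255 197 166]
[ 89 102 233 226 143 142 235 252 252 252 252 252 252 252 252 252 252 252
 252 252 252 252 248 160 146 146 145 147 142  90  86  87]
clk 1.43 pos [499.6 304.6 126.6] jaw 80.82 tilt xyz [-2.e-04 -6.e-04 -1.e+00] F [-0.1 -0.1  0.9] open 87.8 j [ 51.  17. -19.   0. -54.  30.]
15.4,-0.5,-0.6,0.06,100
15.4,-0.5,-0.6,0.06,100
15.4,-0.5,-0.6,0.06,100
15.4,-0.5,-0.6,0.06,100
15.4,-0.5,-0.6,0.06,100
15.4,-0.5,-0.6,0.06,100
15.4,-0.5,-0.6,0.06,100
15.4,-0.5,-0.6,0.06,100
```

Emit:
arm_command:
  commands: [20,-2,-3,0.2,100,20,-2,-2,0.2,100,20,0,0,0,100,20,0,0,0,100,15,0,0,0,100]

```text
clock: 2.05
tool_pos: [0.4964, 0.3181, 0.033]
orientation: [145.8, 89.5, 46.5]
force: [-0.9, -0.2, -0.5]
opening: 0.088
```

```bash
python3 -c "
from h import *
plan([496,310,3.5],80.3,3,100)"
```

```text
clk 2.05 pos [496.4 318.1  33. ] jaw 80.72 tilt xyz [ 0.0058  0.0061 -1.    ] F [-0.9 -0.2 -0.5] open 88.0 j [ 52.  23. -24.   0. -42.  29.]
9.8,0.2,2.8,0.14,100
9.8,0.3,2.8,0.14,100
9.8,0.3,2.8,0.14,100
```

Emit:
arm_command:
  commands: [10,0,4,0.2,100,8,0,3,0.2,100,3,0,0,0,100,0,0,0,0,100]

```text
clock: 2.55
tool_pos: [0.495, 0.312, 0.0109]
orientation: [145.0, 89.5, 45.4]
force: [0.2, -0.4, 0.4]
opening: 0.0878
```

```bash
python3 -c "
from h import *
plan([496,310,4],80.3,1,100)"
```

```text
clk 2.55 pos [495.  312.   10.9] jaw 80.37 tilt xyz [ 0.006   0.0061 -1.    ] F [ 0.2 -0.4  0.4] open 87.8 j [ 51.  25. -25.   0. -39.  29.]
6.9,1.2,1.9,0.07,100
```

Emit:
arm_command:
  commands: [4,0.5,1,0,100,3,0.5,1,0,100,0,0,0,0,100,0,0,0,0,45,0,0,0,0,45]

```text
clock: 3.18
tool_pos: [0.4965, 0.3102, 0.0045]
orientation: [145.4, 89.4, 45.7]
force: [0.2, 0.6, -0.9]
opening: 0.0731
```

Emit:
arm_command:
  commands: [0,0,0,0,45,0,0,0,0,45,0,0,0,0,45]

```text
clock: 3.55
tool_pos: [0.4965, 0.3103, 0.0046]
orientation: [145.2, 89.4, 45.5]
force: [0.5, -0.0, -1.1]
opening: 0.0597
```

```bash
python3 -c "
from h import *
plan([496,310,4],80.3,1,45)"
```

```text
clk 3.55 pos [496.5 310.3   4.6] jaw 80.36 tilt xyz [ 0.0074  0.0076 -0.9999] F [ 0.5 -0.  -1.1] open 59.7 j [ 51.  25. -26.   0. -38.  29.]
0.6,-0.5,0.3,0.06,45
```

Emit:
arm_command:
  commands: [-10,0,0,0,30,-30,0,0,0,30,-45,0,0,0,30,-45,0,0,0,30,-30,0,0,0,30]

```text
clock: 4.18
tool_pos: [0.4927, 0.3066, 0.167]
orientation: [168.6, 89.9, 68.9]
force: [0.1, 1.2, -4.4]
opening: 0.0596
```

```bash
python3 -c "
from h import *
plan([434,-186,160],78,11,30)"
```

```text
clk 4.17 pos [492.7 306.6 167. ] jaw 80.29 tilt xyz [ 4.e-04  1.e-03 -1.e+00] F [ 0.1  1.2 -4.4] open 59.6 j [ 51.  14. -16.  -0. -59.  29.]
0.6,2.3,45.0,0.21,30
0.6,2.5,45.0,0.21,30
0.6,2.6,45.0,0.21,30
0.6,2.8,45.0,0.21,30
0.6,2.9,45.0,0.21,30
0.6,3.1,45.0,0.21,30
0.6,3.3,45.0,0.21,30
0.6,3.4,45.0,0.21,30
0.6,3.6,45.0,0.21,30
0.6,3.8,44.9,0.21,30
0.6,3.9,44.9,0.21,30
```

Emit:
arm_command:
  commands: [0,1,25,0.2,30,0,2.5,45,0.2,30,0,2.5,45,0.2,30,0,3,45,0.2,30,0,3,45,0.2,30]

```text
clock: 4.8
tool_pos: [0.4644, 0.0961, 0.1664]
orientation: [-148.4, 89.8, 111.0]
force: [1.2, -0.0, -3.3]
opening: 0.0599
```

Emit:
arm_command:
  commands: [0,3,45,0.2,30,0,3,45,0.2,30,0,3.5,45,0.2,30,0,3.5,45,0.2,30,0,3,30,0.2,30]

```text
clock: 5.42
tool_pos: [0.4299, -0.1237, 0.1625]
orientation: [-96.5, 89.5, 161.7]
force: [-0.0, 0.5, -3.6]
opening: 0.0599
```

```bash
python3 -c "
from h import *
plan([434,-186,160],78,4,30)"
```

```text
clk 5.42 pos [ 429.9 -123.7  162.5] jaw 78.18 tilt xyz [-0.0087  0.0029 -1.    ] F [-0.   0.5 -3.6] open 59.9 j [  9.   2. -32.  -0. -57.  69.]
0.6,4.2,15.0,0.05,30
0.6,4.2,15.0,0.05,30
0.6,4.2,15.0,0.05,30
0.6,4.2,15.0,0.05,30
```

Emit:
arm_command:
  commands: [0,3,10,0,30,0,0,0,0,30,0,0,0,0,30]

```text
clock: 5.8
tool_pos: [0.4276, -0.1361, 0.161]
orientation: [-94.6, 89.3, 163.3]
force: [-0.0, 0.2, -2.6]
opening: 0.0594
```

```bash
python3 -c "
from h import *
w=snap('wrist','w2.png'); t=snap('top','t2.png')
print(proj(w,[.434,-.186,.04]))
plan([434,-186,160],78,4,30)"
```

```text
[367.52062909 177.60219042]
clk 5.9 pos [ 427.8 -135.8  161.1] jaw 77.96 tilt xyz [-0.0117  0.0035 -0.9999] F [-0.   0.4 -2.1] open 59.9 j [  7.   3. -31.  -0. -57.  71.]
0.2,4.1,12.0,-0.01,30
0.2,4.1,12.0,-0.01,30
0.2,4.1,12.0,-0.01,30
0.2,4.1,12.0,-0.01,30
```

View pics/w2.png

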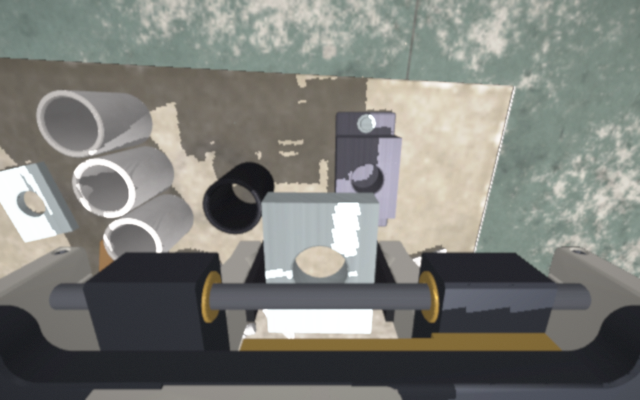

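The block hole is at (368,178), matching the prediction (367.5,177.6). The top face's far edge runs from (336,137) to (401,140). The held plate's hole is near (320,265).

```bash
python3 -c "
from h import *
w=snap('wrist'); 
a,b=onz(w,336,137,.04),onz(w,401,140,.04); d=b-a; print(a,b,np.linalg.norm(d),np.degrees(np.arctan2(d[1],d[0]))%180)
z=get_obs()['tool_pos'][2]
print(onz(w,320,265,z-.0046+.02))
for p in ((368,178),(369,178)): print(onz(w,*p,.04))
a,b=onz(w,264,199,z+.0154),onz(w,377,199,z+.0154); d=b-a; print((a+b)/2,np.linalg.norm(d),np.degrees(np.arctan2(d[1],d[0]))%180)
# bolt heads & block yaw in top view
t=cv2.imread('pics/top0.png'); s=snap('top')
L=[onz(s,u,v,.02) for u,v in ((442,227),(433,274))]; print(L, np.degrees(np.arctan2(*(L[0]-L[1])[[1,0]])))
plan([434,-186,160],78,3,30)
"
```

```text
[ 0.47857105 -0.16333365  0.04      ] [ 0.46329898 -0.22185233  0.04      ] 0.06047869068086665 75.37331909233617
[ 0.42912233 -0.137547    0.1766006 ]
[ 0.43382797 -0.18616537  0.04      ]
[ 0.43362622 -0.18711199  0.04      ]
[ 0.46622766 -0.14570282  0.1766006 ] 0.057197232136977076 77.96862674754017
[array([ 0.48247373, -0.19424661,  0.02      ]), array([ 0.38393076, -0.1733547 ,  0.02      ])] -11.969927351635429
clk 6.0 pos [ 428.  -135.8  161.2] jaw 77.98 tilt xyz [-0.0114  0.0034 -0.9999] F [-0.6 -0.  -2.9] open 60.0 j [  7.   3. -31.  -0. -57.  71.]
0.3,5.4,15.9,-0.01,30
0.3,5.4,15.9,-0.01,30
0.3,5.4,15.9,-0.01,30
```

Emit:
arm_command:
  commands: [10,5,16,0,30,20,5,16,0,30,20,5,14,0,30,15,0,0,0,30,0,0,0,0,30]

```text
clock: 6.62
tool_pos: [0.4349, -0.1825, 0.0951]
orientation: [-99.8, 89.5, 158.5]
force: [0.2, -1.2, -2.1]
opening: 0.0599
```

```bash
python3 -c "
from h import *
plan([433.5,-185.5,44.5],77.8,3,30)
"
```

```text
clk 6.62 pos [ 434.9 -182.5   95.1] jaw 78.32 tilt xyz [-0.0087  0.0034 -1.    ] F [ 0.2 -1.2 -2.1] open 59.9 j [  1.   9. -34.  -0. -47.  77.]
16.9,-0.1,1.1,0.17,30
16.9,-0.1,1.1,0.17,30
16.9,-0.1,1.1,0.17,30
```

Emit:
arm_command:
  commands: [15,-0.5,1.5,0.2,30,15,0,1,0.2,30,8,0,0.5,0.1,30,0,0,0,0,30]

```text
clock: 7.12
tool_pos: [0.4366, -0.1841, 0.0592]
orientation: [-109.4, 89.7, 148.6]
force: [-0.5, -0.7, -3.0]
opening: 0.0595
```

```bash
python3 -c "
from h import *
plan([433.5,-185.5,44.5],77.8,3,30)
"
```

```text
clk 7.12 pos [ 436.6 -184.1   59.2] jaw 78.03 tilt xyz [-0.0042  0.0025 -1.    ] F [-0.5 -0.7 -3. ] open 59.5 j [  1.  12. -36.  -0. -42.  77.]
4.9,-0.9,0.7,0.08,30
4.9,-0.9,0.7,0.08,30
4.9,-0.9,0.7,0.08,30
```

Emit:
arm_command:
  commands: [5,-1.5,0.8,0.1,30,5,-1.5,0.6,0.1,30,3,-0.5,0,0,30,0,0,0,0,30]

```text
clock: 7.62
tool_pos: [0.4335, -0.1846, 0.0467]
orientation: [-128.1, 89.8, 129.7]
force: [-0.5, 0.2, -3.6]
opening: 0.0598
```

```bash
python3 -c "
from h import *
plan([433.5,-185.5,44.5],77.8,1,30)
"
```

```text
clk 7.62 pos [ 433.5 -184.6   46.7] jaw 77.85 tilt xyz [-0.0019  0.0023 -1.    ] F [-0.5  0.2 -3.6] open 59.8 j [  1.  13. -37.  -0. -39.  77.]
2.2,0.2,0.9,0.05,30
```

Emit:
arm_command:
  commands: [1.5,0,0.9,0,30,0.8,0,0,0,30,0,0,0,0,30]

```text
clock: 8.0
tool_pos: [0.4335, -0.1856, 0.0448]
orientation: [-133.2, 89.8, 124.7]
force: [-0.8, -0.1, -0.5]
opening: 0.06
```

```bash
python3 -c "
from h import *
plan([433.5,-185.5,44.5],77.8,1,30)
"
```

```text
clk 8.0 pos [ 433.5 -185.6   44.8] jaw 77.86 tilt xyz [-0.0015  0.0022 -1.    ] F [-0.8 -0.1 -0.5] open 60.0 j [  1.  14. -38.  -0. -39.  77.]
0.3,-0.0,-0.1,0.06,30
```

Contact felt (the 3 N weight is taken up). I'll release and back off.

Emit:
arm_command:
  commands: [0,0,0,0,100,0,0,0,0,100,0,0,0,0,100,0,0,0,0,100]

```text
clock: 8.5
tool_pos: [0.4349, -0.1858, 0.0455]
orientation: [163.5, 89.9, 61.4]
force: [0.1, -0.7, 0.4]
opening: 0.087
```

Emit:
arm_command:
  commands: [-10,0,0,0,100,-30,0,0,0,100,-40,0,0,0,100,-30,0,-30,0,100,0,0,-20,0,100]

```text
clock: 9.12
tool_pos: [0.4453, -0.137, 0.1616]
orientation: [154.5, 89.9, 52.3]
force: [0.7, 0.7, 0.1]
opening: 0.0877
```

```bash
python3 -c "
from h import *
w=snap('wrist','w3.png'); t=snap('top','t3.png')
print(proj(w,[.434,-.186,.06]),proj(t,[.434,-.186,.06]))
plan([475.8,180.5,160],92.4,8,100)
"
```

```text
[372.79976481 202.52776624] [443.97668308 248.27948166]
clk 9.22 pos [ 444.5 -136.5  160. ] jaw 77.85 tilt xyz [-0.0013  0.002  -1.    ] F [-1.1  0.1  0. ] open 87.8 j [  7.   4. -30.  -0. -56.  71.]
0.1,-4.5,-39.6,-1.82,100
0.1,-3.3,-39.7,-1.82,100
0.1,-2.0,-39.8,-1.82,100
0.1,-0.7,-39.8,-1.82,100
0.1,0.5,-39.8,-1.82,100
0.1,1.8,-39.8,-1.82,100
0.1,3.1,-39.7,-1.82,100
0.1,4.3,-39.6,-1.82,100
```

View pics/w3.png

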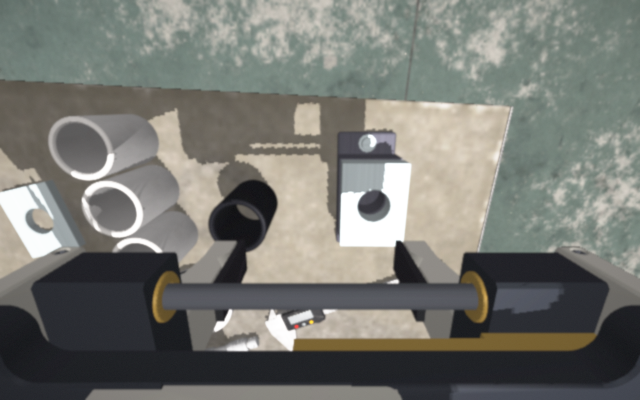

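The thick plate lies on the block with its hole at (373,204), against the predicted (373,202.5), and its sides are parallel to the block and foot. Next is the thin plate.

Emit:
arm_command:
  commands: [0,-3,-25,-1.8,100,0,-3,-40,-1.8,100,0,-2,-40,-1.8,100,0,-1,-40,-1.8,100,0,0,-40,-1.8,100]

```text
clock: 9.85
tool_pos: [0.4609, 0.0493, 0.1612]
orientation: [-110.9, 89.9, 156.0]
force: [-0.5, -0.7, 0.7]
opening: 0.0876
```

Emit:
arm_command:
  commands: [0,2,-40,-1.8,100,0,3,-40,-1.8,100,0,4,-30,-1.8,100,0,2,-10,0,100,0,0,0,0,100]

```text
clock: 10.48
tool_pos: [0.4738, 0.1725, 0.1612]
orientation: [-79.2, 89.8, -166.5]
force: [-0.3, -0.5, -0.7]
opening: 0.0878
```

```bash
python3 -c "
from h import *
w=snap('wrist','w4.png'); t=snap('top')
print('thick top',rect(t,0,0,.06,seed=(434,240),tol=40,dbg='m.png'))
u=proj(w,[.4758,.1805,.01]); print('thin pred',u)
for dx in (20,-20,25): 
  q=proj(w,[.4758+dx/1000,.1805,.01]).round().astype(int); print(q,rect(w,0,0,.01,seed=tuple(q),tol=60))
plan([475.8,180.5,100],92.4,4,100)
"
```

```text
thick top [('rect', array([ 437.6, -186.9]), array([60., 89.]), 77.5), ('hole', array([ 433.2, -185.5]), 35.6)]
thin pred [310.99418547 184.60084422]
[312 166] [('rect', array([473.5, 178.9]), array([82.2, 62.6]), 1.4), ('hole', array([473.7, 178.9]), 32.2)]
[310 202] [('rect', array([473.5, 178.9]), array([82.2, 62.6]), 1.4), ('hole', array([473.7, 178.9]), 32.2)]
[312 162] [('rect', array([473.5, 178.9]), array([82.2, 62.6]), 1.4), ('hole', array([473.7, 178.9]), 32.2)]
clk 10.57 pos [473.7 171.8 161.4] jaw 92.6 tilt xyz [-4.e-03 -8.e-04 -1.e+00] F [ 0.6 -0.5  0.3] open 87.6 j [ 42.   8. -26.  -0. -57.  50.]
15.3,0.7,-2.2,0.05,100
15.3,0.7,-2.2,0.05,100
15.3,0.7,-2.2,0.05,100
15.3,0.7,-2.2,0.05,100
```

View pics/w4.png

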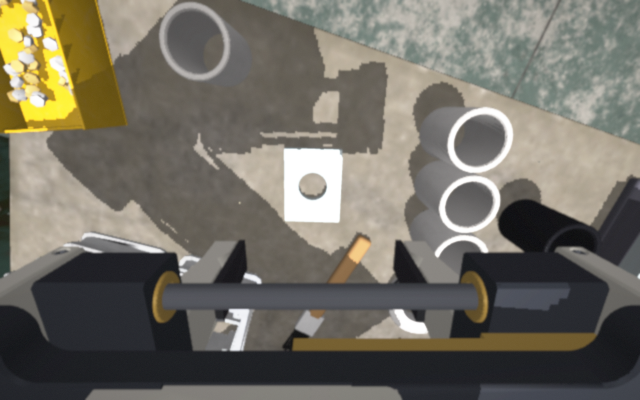

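Wrist view: the thin plate spans (284–342, 149–222) with its hole at (312,186), giving (473.6,178.9) against (476,180.6) from the top view. The row rings are clear to the right. I'll use (474.6,179.5) and jaw 92°.

Emit:
arm_command:
  commands: [25,1,-3,0.2,100,25,0,-3,0.2,100,30,0,-1,0.1,100,25,0,0,0,100,15,0,0,0,100]

```text
clock: 11.2
tool_pos: [0.475, 0.174, 0.0405]
orientation: [-162.9, 89.9, 108.7]
force: [0.1, -0.5, 0.4]
opening: 0.088
```

```bash
python3 -c "
from h import *
plan([474.6,179.5,2.5],92,3,100)
"
```

```text
clk 11.2 pos [475.  174.   40.5] jaw 91.69 tilt xyz [-6.0e-04  1.9e-03 -1.0e+00] F [ 0.1 -0.5  0.4] open 88.0 j [ 42.  17. -34.  -0. -40.  49.]
12.7,-0.1,-1.8,-0.1,100
12.7,-0.1,-1.8,-0.1,100
12.7,-0.1,-1.8,-0.1,100
```

Emit:
arm_command:
  commands: [8,0,-4,-0.1,100,8,0,-2.5,-0.1,100,8,0,-1,0,100,0,0,0,0,100]

```text
clock: 11.7
tool_pos: [0.4748, 0.18, 0.0156]
orientation: [-151.0, 89.9, 120.8]
force: [-0.5, -0.4, 0.7]
opening: 0.0874
```

```bash
python3 -c "
from h import *
plan([474.6,179.5,2.5],92,2,100)
"
```

```text
clk 11.7 pos [474.8 180.   15.6] jaw 91.76 tilt xyz [-9.0e-04  1.5e-03 -1.0e+00] F [-0.5 -0.4  0.7] open 87.4 j [ 43.  19. -35.  -0. -36.  49.]
6.5,-0.1,0.3,-0.12,100
6.5,-0.1,0.3,-0.12,100
```

Emit:
arm_command:
  commands: [7,0,0,-0.2,100,5.5,0,0.3,0,100,0,0,0,0,100]

```text
clock: 12.08
tool_pos: [0.4752, 0.1802, 0.0028]
orientation: [176.2, 89.9, 88.2]
force: [0.3, 0.1, 0.5]
opening: 0.0873
```

```bash
python3 -c "
from h import *
plan([474.6,179.5,2.5],92,1,100)
"
```

```text
clk 12.07 pos [475.2 180.2   2.8] jaw 91.99 tilt xyz [ 1.0e-04  2.3e-03 -1.0e+00] F [0.3 0.1 0.5] open 87.3 j [ 43.  20. -35.  -0. -34.  49.]
0.3,-0.6,0.6,-0.01,100
```

Emit:
arm_command:
  commands: [0,0,0,0,45,0,0,0,0,45,0,0,0,0,45,0,0,0,0,30,0,0,0,0,30]

```text
clock: 12.7
tool_pos: [0.4754, 0.1803, 0.0032]
orientation: [166.7, 89.8, 78.7]
force: [-0.1, -0.3, -0.6]
opening: 0.0593
```

Emit:
arm_command:
  commands: [-10,0,0,0,30,-30,0,0,0,30,-45,0,0,0,30,-45,0,0,0,30,-30,0,0,0,30]

```text
clock: 13.32
tool_pos: [0.4735, 0.1783, 0.1678]
orientation: [-74.0, 89.7, -162.0]
force: [0.9, 0.3, -1.2]
opening: 0.0597
```

```bash
python3 -c "
from h import *
plan([434,-150,160],77.8,8,30)
"
```

```text
clk 13.32 pos [473.5 178.3 167.8] jaw 91.97 tilt xyz [-0.0042 -0.0014 -1.    ] F [ 0.9  0.3 -1.2] open 59.7 j [ 43.   8. -25.  -0. -58.  49.]
1.0,-6.3,40.8,1.77,30
1.0,-5.1,41.0,1.77,30
1.0,-3.8,41.2,1.77,30
1.0,-2.5,41.3,1.77,30
1.0,-1.3,41.3,1.77,30
1.0,0.0,41.3,1.77,30
1.0,1.3,41.3,1.77,30
1.0,2.6,41.2,1.77,30
```

Emit:
arm_command:
  commands: [0,-4,25,1.8,30,0,-5,41,1.8,30,0,-4,41,1.8,30,0,-2.5,41,1.8,30,0,-1.5,41,1.8,30]

```text
clock: 13.95
tool_pos: [0.4467, -0.0157, 0.1694]
orientation: [-122.4, 89.8, 140.4]
force: [0.3, -0.2, -1.1]
opening: 0.0592
```

Emit:
arm_command:
  commands: [0,0,41,1.8,30,0,1,41,1.8,30,0,2.5,40,1.6,30,0,0,15,0,30,0,0,0,0,30]

```text
clock: 14.58
tool_pos: [0.4186, -0.1605, 0.1665]
orientation: [-93.1, 89.5, 163.7]
force: [-0.1, -0.4, -2.0]
opening: 0.0595
```

```bash
python3 -c "
from h import *
w=snap('wrist','w5.png'); f=cv2.imread('pics/w5.png')
q=proj(w,[.434,-.186,.06]);z=get_obs()['tool_pos'][2]; p=get_obs()['tool_pos']; print(q,proj(w,[p[0],p[1],z+.007]))
plan([433.5,-185.5,120],77.8,4,30)
"
```

```text
[341.56103888 177.50679786] [316.63605288 259.74611707]
clk 14.62 pos [ 418.8 -160.   166.5] jaw 76.83 tilt xyz [-0.0088  0.0027 -1.    ] F [-0.8  0.2 -1. ] open 60.1 j [  4.   2. -31.  -0. -57.  73.]
11.6,5.1,5.4,-0.24,30
11.6,5.1,5.4,-0.24,30
11.6,5.1,5.4,-0.24,30
11.6,5.1,5.4,-0.24,30
```

View pics/w5.png

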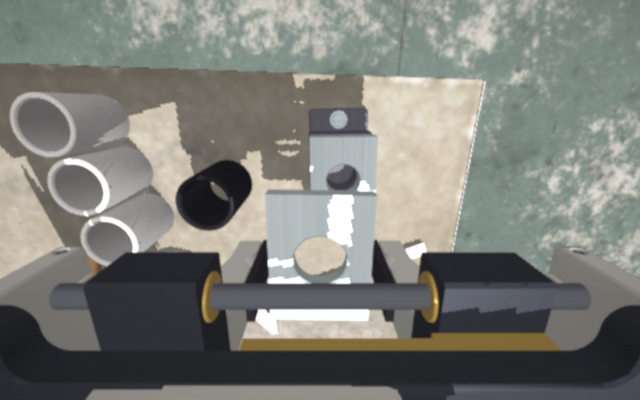

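The thick plate's hole is at (343,178), predicted (341.6,177.5). The held thin plate's hole is at (320,257), predicted (317,260). Both agree to about 1.5 mm.

Emit:
arm_command:
  commands: [10,6,6,-0.3,30,15,6,6,-0.3,30,15,5,6,-0.3,30,10,2,3,0,30,0,0,0,0,30]

```text
clock: 15.25
tool_pos: [0.4328, -0.1837, 0.1123]
orientation: [-95.0, 89.4, 163.0]
force: [-0.1, 0.4, -1.3]
opening: 0.0596
```

```bash
python3 -c "
from h import *
plan([433.2,-185.2,63],77.8,4,30)
"
```

```text
clk 15.25 pos [ 432.8 -183.7  112.3] jaw 78.0 tilt xyz [-0.0104  0.0032 -0.9999] F [-0.1  0.4 -1.3] open 59.6 j [  1.   8. -33.  -0. -50.  77.]
12.3,0.3,0.3,0.05,30
12.3,0.3,0.3,0.05,30
12.3,0.3,0.3,0.05,30
12.3,0.3,0.3,0.05,30
```

Emit:
arm_command:
  commands: [14,0,0.6,0,30,14,0,0.6,0,30,8,0,0,0,30,0,0,0,0,30]

```text
clock: 15.75
tool_pos: [0.4326, -0.1841, 0.0747]
orientation: [-97.9, 89.5, 160.2]
force: [-0.3, -0.3, -1.8]
opening: 0.0598
```

```bash
python3 -c "
from h import *
plan([433.2,-185.2,63],77.8,3,30)
"
```

```text
clk 15.75 pos [ 432.6 -184.1   74.7] jaw 78.06 tilt xyz [-0.009   0.0032 -1.    ] F [-0.3 -0.3 -1.8] open 59.8 j [  1.  11. -35.  -0. -44.  77.]
3.9,0.3,0.3,0.09,30
3.9,0.3,0.3,0.09,30
3.9,0.3,0.3,0.09,30
```

Emit:
arm_command:
  commands: [4,0.4,0.6,0.1,30,4,0.3,0.6,0.1,30,2,0,0,0,30,0,0,0,0,30]

```text
clock: 16.25
tool_pos: [0.4338, -0.1855, 0.0649]
orientation: [-101.6, 89.6, 156.3]
force: [-0.4, -0.4, -1.7]
opening: 0.0597
```

```bash
python3 -c "
from h import *
plan([433.2,-185.2,63],77.8,1,30)
"
```

```text
clk 16.25 pos [ 433.8 -185.5   64.9] jaw 77.86 tilt xyz [-0.007   0.0031 -1.    ] F [-0.4 -0.4 -1.7] open 59.7 j [  1.  12. -36.  -0. -43.  77.]
1.9,-0.6,-0.2,0.06,30
```

Emit:
arm_command:
  commands: [1.5,-0.5,0,0,30,0.7,0,0,0,30,0,0,0,0,30]

```text
clock: 16.62
tool_pos: [0.4334, -0.1854, 0.0633]
orientation: [-102.4, 89.6, 155.5]
force: [-0.5, 0.5, -0.2]
opening: 0.0594
```

```bash
python3 -c "
from h import *
plan([433.2,-185.2,63],77.8,1,30)
"
```

```text
clk 16.62 pos [ 433.4 -185.4   63.3] jaw 77.87 tilt xyz [-0.0065  0.003  -1.    ] F [-0.5  0.5 -0.2] open 59.4 j [  1.  12. -36.  -0. -42.  77.]
0.3,-0.2,-0.2,0.07,30
```

Weight taken up again, so I'll release and retreat. I'll check the fit on the way to the bushing.

Emit:
arm_command:
  commands: [0,0,0,0,100,0,0,0,0,100,0,0,0,0,100,0,0,0,0,100]

```text
clock: 17.12
tool_pos: [0.434, -0.1854, 0.0635]
orientation: [-105.1, 89.6, 152.8]
force: [-0.4, -0.4, -0.4]
opening: 0.0868
```

Emit:
arm_command:
  commands: [-10,0,0,0,100,-30,0,0,0,100,-40,0,0,0,100,-30,0,-40,0,100,0,0,-30,0,100]

```text
clock: 17.75
tool_pos: [0.4494, -0.1173, 0.1796]
orientation: [-108.6, 89.7, 149.1]
force: [0.7, 0.2, 0.2]
opening: 0.0877
```

```bash
python3 -c "
from h import *
w=snap('wrist','w6.png'); t=snap('top','t6.png'); s=snap('scene','s6.png')
print(proj(w,[.4335,-.1855,.07]))
print('thin top',rect(t,0,0,.07,seed=tuple(proj(t,[.459,-.191,.07]).astype(int)),tol=40))
for d in (22,-22): print('wrist',rect(w,0,0,.07,seed=tuple(proj(w,[.4335+d*.00098,-.1855-d*.0002,.07]).astype(int)),tol=50))
a=w['frame'][100:280,280:480]; b=s['frame'][260:360,310:430]
cv2.imwrite('pics/c6.png',np.hstack([cv2.resize(a,(400,360)),cv2.resize(b,(400,360))]))
plan([600,269,150],80,10,100)
"
```

```text
[392.11804774 199.4620321 ]
thin top [('rect', array([557.1,  61.2]), array([ 823.2, 1369.3]), 1.5), ('hole', array([137.1, 577.1]), 7.2), ('hole', array([ 167.1, -527.9]), 9.3), ('hole', array([ 205.7, -475.3]), 9.5), ('hole', array([ 201.6, -499.3]), 42.3), ('hole', array([ 211.7, -427.6]), 12.3), ('hole', array([ 219.3, -282.3]), 7.7), ('hole', array([ 227.9, -527.5]), 9.5), ('hole', array([199.5, 609.7]), 20.2), ('hole', array([ 235.9, -520.6]), 8.0), ('hole', array([ 233.5, -500.5]), 19.4), ('hole', array([213.8, 139.1]), 20.0), ('hole', array([ 241.8, -298.6]), 13.7), ('hole', array([ 323.8, -303.3]), 13.5), ('hole', array([336.2, 147.3]), 13.3), ('hole', array([ 379.3, -445.1]), 10.0), ('hole', array([ 373.9, -342.5]), 42.2), ('hole', array([ 394.6, -407.2]), 40.3), ('hole', array([ 415.1, -435.5]), 8.6), ('hole', array([ 422.7, -275.9]), 8.6), ('hole', array([391.8, 162.5]), 49.9), ('hole', array([ 430.4, -423.5]), 12.8), ('hole', array([ 420.7, -139.5]), 45.4), ('hole', array([ 452.3, -521.5]), 8.0), ('hole', array([ 442.6, -437.3]), 20.7), ('hole', array([ 469.6, -390.2]), 
[... 1439 characters left out ...]
5, 193.3]), 13.9), ('hole', array([716.1, 498.8]), 18.0), ('hole', array([737.9, 362.3]), 10.1)]
wrist [('rect', array([ 431.6, -186.1]), array([62.6, 81.7]), 76.9), ('hole', array([ 432.4, -186. ]), 32.8)]
wrist [('rect', array([ 431.6, -186.1]), array([62.6, 81.7]), 76.9), ('hole', array([ 432.4, -186. ]), 32.8)]
clk 17.9 pos [ 448.1 -117.2  177.4] jaw 77.82 tilt xyz [-0.009   0.0029 -1.    ] F [-0.3 -0.3  0.3] open 87.5 j [ 10.   3. -29.  -0. -59.  68.]
2.7,6.7,-41.0,-0.22,100
2.7,6.9,-40.9,-0.22,100
2.7,7.0,-40.9,-0.22,100
2.7,7.2,-40.9,-0.22,100
2.7,7.4,-40.8,-0.22,100
2.7,7.5,-40.8,-0.22,100
2.7,7.7,-40.8,-0.22,100
2.7,7.8,-40.8,-0.22,100
2.7,8.0,-40.7,-0.22,100
2.7,8.1,-40.7,-0.22,100
```

View pics/c6.png

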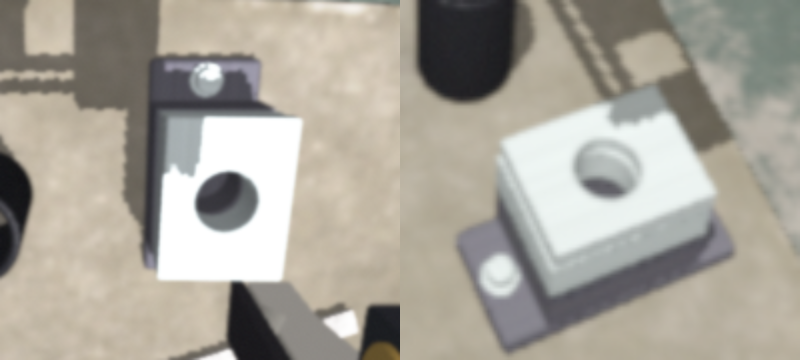

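Both plates sit square, with the holes in line and only a step of about 1–2 mm visible. The wrist measurement of the thin plate gives centre (432,-186), yaw -13°. On to the bushing.

Emit:
arm_command:
  commands: [0,5,-25,-0.2,100,0,7,-41,-0.2,100,0,7,-41,-0.2,100,0,7,-41,-0.2,100,0,7,-41,-0.2,100]

```text
clock: 18.52
tool_pos: [0.5189, 0.0609, 0.178]
orientation: [-87.8, 89.4, 170.7]
force: [0.8, -0.5, -0.0]
opening: 0.0872
```

Emit:
arm_command:
  commands: [0,7,-41,-0.2,100,0,8,-41,-0.2,100,0,8,-41,-0.2,100,0,8,-35,-0.2,100,0,0,0,0,100]

```text
clock: 19.15
tool_pos: [0.5823, 0.2128, 0.1763]
orientation: [-73.5, 89.2, -174.2]
force: [-0.1, 0.0, -0.3]
opening: 0.0878
```

```bash
python3 -c "
from h import *
w=snap('wrist','w7.png'); t=snap('top')
print('pred',proj(w,[.6,.269,.075]))
for z in (.04,.06,.08): print('box',onz(t,175,197,z).round(3),onz(t,175,135,z).round(3))
plan([600,269,150],80,3,100)
"
```

```text
pred [253.80571388 193.13360235]
box [0.527 0.366 0.04 ] [0.662 0.378 0.04 ]
box [0.523 0.36  0.06 ] [0.655 0.371 0.06 ]
box [0.52  0.354 0.08 ] [0.649 0.365 0.08 ]
clk 19.25 pos [581.4 211.1 176.5] jaw 79.3 tilt xyz [-0.014  -0.0014 -0.9999] F [-1.2 -0.6  0.3] open 87.4 j [ 38.  18. -10.  -0. -63.  42.]
8.7,2.6,-20.1,-0.23,100
8.7,2.7,-20.1,-0.23,100
8.7,2.8,-20.1,-0.23,100
```

View pics/w7.png

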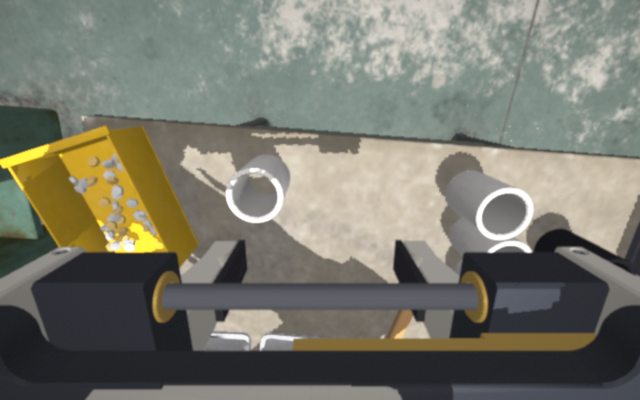

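The lone bushing's ring is centred at (255,194), against the predicted (254,193), so (0.600,0.268) stands. The yellow box edge (y ≥ 0.36) clears the fingers.

Emit:
arm_command:
  commands: [5,3,-22,-0.2,100,10,3,-22,-0.2,100,10,3,-14,-0.2,100,0,0,0,0,100]

```text
clock: 19.75
tool_pos: [0.6012, 0.2672, 0.1494]
orientation: [-72.7, 89.1, -172.9]
force: [-0.7, -0.6, 0.5]
opening: 0.0875
```

```bash
python3 -c "
from h import *
plan([599.5,268,110],79.5,3,100)
w=snap('wrist'); print('pred',proj(w,[.5995,.268,.075]))
g=cv2.cvtColor(w['frame'],cv2.COLOR_BGR2GRAY); c=proj(w,[.5995,.268,.075]).astype(int)
m=(g>215).astype(np.uint8); m[:,:c[0]-60]=0; m[:,c[0]+60:]=0; m[:c[1]-60]=0; m[c[1]+50:]=0
n,l,st,ce=cv2.connectedComponentsWithStats(m); k=1+st[1:,4].argmax(); print(st[k])
ys,xs=np.where(l==k); P=np.array([onz(w,x,y,.075)[:2]*1000 for x,y in zip(xs,ys)],np.float32); print(cv2.minEnclosingCircle(P))
"
```

```text
clk 19.75 pos [601.2 267.2 149.4] jaw 79.82 tilt xyz [-0.0149 -0.0019 -0.9999] F [-0.7 -0.6  0.5] open 87.5 j [ 41.  23.  -7.  -1. -62.  39.]
13.1,-0.4,-0.2,0.11,100
13.1,-0.4,-0.2,0.11,100
13.1,-0.4,-0.2,0.11,100
pred [317.09201753 212.4290359 ]
[284 194  65  51 861]
((596.6328735351562, 269.40557861328125), 27.090625762939453)
```

Emit:
arm_command:
  commands: [20,-1,0,0.1,100,25,0,0,0.1,100,25,0,0,0,100,20,0,0,0,100,10,0,0,0,100]

```text
clock: 20.42
tool_pos: [0.5998, 0.2662, 0.0501]
orientation: [-81.7, 89.4, 177.9]
force: [0.1, 0.5, 0.7]
opening: 0.0877
```

```bash
python3 -c "
from h import *
plan([598.8,268.5,25],79.5,2,100)
w=snap('wrist'); c=proj(w,[.599,.2685,.075]); print(c)
cv2.imwrite('pics/c8.png',cv2.resize(w['frame'][100:300,160:480],None,fx=2,fy=2))
"
```

```text
clk 20.43 pos [599.8 266.2  50.1] jaw 79.58 tilt xyz [-1.090e-02  4.000e-04 -9.999e-01] F [0.1 0.5 0.7] open 87.7 j [ 41.  28. -13.  -1. -50.  39.]
12.5,-0.6,-1.1,0.04,100
12.5,-0.6,-1.1,0.04,100
[313.14133406 279.1294444 ]
```

View pics/c8.png

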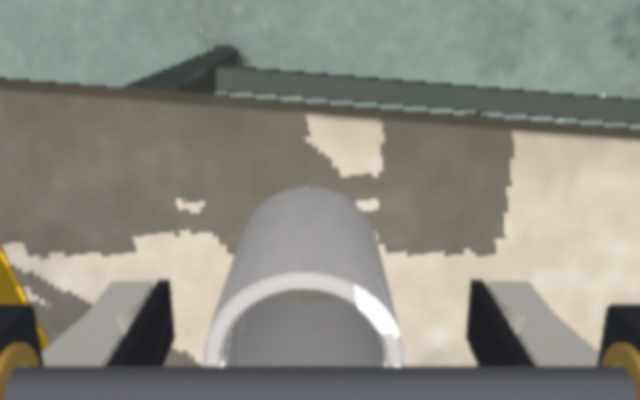

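The bushing stands between the open fingers. In full-frame pixels, its ring's far outer edge is at (312,236), left side 262 and right side 361.

```bash
python3 -c "
from h import *
w=snap('wrist'); a=onz(w,312.5,236,.075)*1000; x=np.array([np.sin(np.radians(79.6)),-np.cos(np.radians(79.6))])
print('c from far edge',a[:2]-26*x)
print('sides',onz(w,262.5,277,.075)*1000,onz(w,361,277,.075)*1000)
plan([598.8,268.5,25],79.5,2,100)
"
```

```text
c from far edge [597.72691749 268.55971346]
sides [605.26088874 293.5066879   75.        ] [595.9846419 243.6893441  75.       ]
clk 20.52 pos [599.6 266.1  50. ] jaw 79.58 tilt xyz [-0.0115  0.     -0.9999] F [-0.2 -0.   0.9] open 87.5 j [ 41.  28. -13.  -1. -50.  39.]
12.5,-0.5,-1.1,0.04,100
12.5,-0.5,-1.1,0.04,100
```

Emit:
arm_command:
  commands: [10,-0.8,-1.5,0,100,10,-0.8,-1,0,100,5,0,0,0,100,0,0,0,0,100]

```text
clock: 21.02
tool_pos: [0.5992, 0.2698, 0.0254]
orientation: [-91.0, 89.5, 168.6]
force: [-0.8, 0.1, 0.2]
opening: 0.0877
```

```bash
python3 -c "
from h import *
plan([598.3,268.5,25],79.5,1,100)
"
```

```text
clk 21.02 pos [599.2 269.8  25.4] jaw 79.6 tilt xyz [-0.0089  0.0018 -1.    ] F [-0.8  0.1  0.2] open 87.7 j [ 41.  29. -14.  -1. -47.  39.]
0.5,-0.6,1.4,0.1,100
```

Emit:
arm_command:
  commands: [0,-0.6,1,0,100,0,0,0,0,35,0,0,0,0,35,0,0,0,0,35,0,0,0,0,20]

```text
clock: 21.65
tool_pos: [0.599, 0.2693, 0.0265]
orientation: [-101.1, 89.5, 158.6]
force: [0.2, 2.1, 0.6]
opening: 0.0532
```

Emit:
arm_command:
  commands: [0,0,0,0,20,0,0,0,0,20]

```text
clock: 21.9
tool_pos: [0.5991, 0.2693, 0.0266]
orientation: [-102.0, 89.6, 157.6]
force: [-1.0, 0.2, 0.7]
opening: 0.0519
```

```bash
python3 -c "
from h import *
plan([598.3,268.5,25],79.5,1,100)
"
```

```text
clk 21.9 pos [599.1 269.3  26.6] jaw 79.61 tilt xyz [-0.0072  0.003  -1.    ] F [-1.   0.2  0.7] open 51.9 j [ 41.  29. -14.  -1. -47.  39.]
1.6,-0.6,1.0,0.11,100
```

Emit:
arm_command:
  commands: [-10,0,0,0,20,-30,0,0,0,20,-45,0,0,0,20,-45,0,0,0,20,-35,0,0,0,20]

```text
clock: 22.52
tool_pos: [0.5978, 0.267, 0.1936]
orientation: [-69.9, 89.1, -170.4]
force: [-0.5, 0.4, -2.1]
opening: 0.052
```

```bash
python3 -c "
from h import *
plan([434,-184,180],77.8,12,20)
"
```

```text
clk 22.52 pos [597.8 267.  193.6] jaw 79.56 tilt xyz [-0.0152 -0.0026 -0.9999] F [-0.5  0.4 -2.1] open 52.0 j [ 41.  20.  -4.  -0. -67.  39.]
1.4,-6.6,39.4,0.15,20
1.4,-6.5,39.4,0.15,20
1.4,-6.4,39.5,0.15,20
1.4,-6.3,39.5,0.15,20
1.4,-6.2,39.5,0.15,20
1.4,-6.1,39.5,0.15,20
1.4,-6.0,39.5,0.15,20
1.4,-5.9,39.5,0.15,20
1.4,-5.8,39.6,0.15,20
1.4,-5.7,39.6,0.15,20
1.4,-5.6,39.6,0.15,20
1.4,-5.5,39.6,0.15,20
```

Emit:
arm_command:
  commands: [0,-4,25,0.1,20,0,-7,39,0.2,20,0,-7,39,0.2,20,0,-6,39,0.2,20,0,-6,39,0.2,20]

```text
clock: 23.15
tool_pos: [0.5339, 0.0928, 0.2005]
orientation: [-92.0, 89.5, 166.8]
force: [0.5, -0.5, -1.4]
opening: 0.0518
```

Emit:
arm_command:
  commands: [0,-6,39,0.2,20,0,-6,39,0.2,20,0,-6,39,0.2,20,0,-6,39,0.2,20,0,-6,39,0,20]

```text
clock: 23.78
tool_pos: [0.4611, -0.0982, 0.2036]
orientation: [-105.6, 89.6, 152.4]
force: [-0.5, -0.5, -2.4]
opening: 0.0519
```

```bash
python3 -c "
from h import *
plan([434,-184.5,170],77.8,4,20)
"
```

```text
clk 23.77 pos [461.1 -98.2 203.6] jaw 78.03 tilt xyz [-0.0062  0.0033 -1.    ] F [-0.5 -0.5 -2.4] open 51.9 j [ 12.   2. -26.  -0. -62.  66.]
8.4,-2.1,22.5,0.06,20
8.4,-2.1,22.5,0.06,20
8.4,-2.1,22.5,0.06,20
8.4,-2.0,22.5,0.06,20
```

Emit:
arm_command:
  commands: [5,-2,22,0,20,8,-2,22,0,20,8,-2,18,0,20,8,0,8,0,20,0,0,0,0,20]

```text
clock: 24.4
tool_pos: [0.4374, -0.1694, 0.1763]
orientation: [-128.0, 89.7, 129.8]
force: [-0.3, 0.8, -1.7]
opening: 0.0523
```

```bash
python3 -c "
from h import *
plan([433.8,-185.2,125],77.8,4,20)
"
```

```text
clk 24.4 pos [ 437.4 -169.4  176.3] jaw 77.79 tilt xyz [-0.0034  0.0041 -1.    ] F [-0.3  0.8 -1.7] open 52.3 j [  3.   3. -28.  -0. -58.  75.]
12.8,-0.0,4.1,-0.0,20
12.8,-0.0,4.1,-0.0,20
12.8,-0.0,4.1,-0.0,20
12.8,-0.0,4.1,-0.0,20
```

Emit:
arm_command:
  commands: [12,0,6,0,20,12,0,5,0,20,12,0,3,0,20,8,0,1,0,20,0,0,0,0,20]

```text
clock: 25.02
tool_pos: [0.4344, -0.1837, 0.1289]
orientation: [-123.8, 89.7, 134.0]
force: [0.1, -0.4, -1.4]
opening: 0.0521
```

```bash
python3 -c "
from h import *
plan([433.8,-185.2,107.5],77.8,3,20)
p=get_obs()['tool_pos']; w=snap('wrist','w9.png'); s=snap('scene','s9.png')
zb=p[2]-.0266
b=np.array([p[0]-.0008,p[1]-.0007])
for q,n in(((*b,zb),'bush bottom'),((*b,zb+.075),'bush top'),((.4328,-.1857,.07),'thin')): print(n,proj(s,q).round(1),proj(w,q).round(1))
c=proj(s,[.433,-.186,.1]).astype(int); print(c)
A=cv2.resize(s['frame'][c[1]-100:c[1]+80,max(c[0]-90,0):c[0]+90],(400,400)); B=cv2.resize(w['frame'][100:300,220:420],(400,400)); cv2.imwrite('pics/c9.png',np.hstack([A,B]))
"
```

```text
clk 25.02 pos [ 434.4 -183.7  128.9] jaw 77.89 tilt xyz [-0.0041  0.0042 -1.    ] F [ 0.1 -0.4 -1.4] open 52.1 j [  1.   7. -32.  -0. -52.  77.]
7.1,-0.1,0.6,0.03,20
7.1,-0.1,0.6,0.03,20
7.1,-0.1,0.6,0.03,20
bush bottom [372.1 292.2] [319.2 236.1]
bush top [376.5 260.2] [318.5 307.4]
thin [370.5 305.5] [321.2 219.3]
[372 294]
```

Emit:
arm_command:
  commands: [7,-0.3,0.8,0,20,7,-0.3,0.6,0,20,5,0,0.3,0,20,0,0,0,0,20]

```text
clock: 25.62
tool_pos: [0.4344, -0.1851, 0.1101]
orientation: [-151.4, 89.8, 106.5]
force: [-0.4, -0.3, -1.4]
opening: 0.0517
```

```bash
cat > fin.py <<'E'
from h import *
plan([433.6,-185.2,107],77.8,1,20)
p=get_obs()['tool_pos']; w=snap('wrist','w10.png'); s=snap('scene','s10.png')
zb=p[2]-.0266
b=np.array([p[0]-.0008,p[1]-.0007])
for q,n in(((*b,zb),'bush bottom'),((*b,zb+.075),'bush top'),((.4328,-.1857,.07),'thin')): print(n,proj(s,q).round(1),proj(w,q).round(1))
c=proj(s,[.433,-.186,.1]).astype(int); print(c-[90,100])
A=cv2.resize(s['frame'][c[1]-100:c[1]+80,c[0]-90:c[0]+90],(400,400),interpolation=cv2.INTER_CUBIC); B=cv2.resize(w['frame'][120:320,220:420],(400,400),interpolation=cv2.INTER_CUBIC); cv2.imwrite('pics/c10.png',np.hstack([A,B]))
E
python3 fin.py
```

```text
clk 25.62 pos [ 434.4 -185.1  110.1] jaw 77.92 tilt xyz [-0.0012  0.004  -1.    ] F [-0.4 -0.3 -1.4] open 51.7 j [  1.   8. -33.  -0. -49.  77.]
3.1,-0.8,0.3,0.12,20
bush bottom [371.7 300.2] [319.2 236.2]
bush top [376.  269.4] [318.5 307.2]
thin [370.5 305.5] [319.4 229.5]
[282 194]
```

View pics/c10.png

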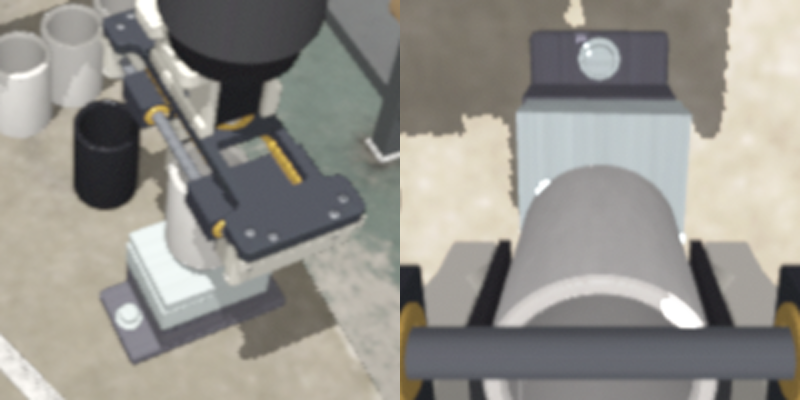

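The left crop (scene) shows the bushing upright over the stack with a gap beneath it. The right crop (wrist) shows its bottom far edge at full-frame (320,202) and the thin plate's far edge at (321.5,175), both centred sideways.

```bash
cat > fin2.py <<'E'
from h import *
x=np.array([np.cos(np.radians(-12.2)),np.sin(np.radians(-12.2))])
w=snap('wrist'); f=w['frame']
g=cv2.cvtColor(f,cv2.COLOR_BGR2GRAY).astype(int); print(g[165:210:1,320])
z=get_obs()['tool_pos'][2]-.0266
print('bush',onz(w,320,202.5,z)[:2]*1000-26*x,'thin',onz(w,321.5,175,.07)[:2]*1000-40*x)
E
python3 fin2.py
```

```text
[ 68  68  68  77  93 119 135 137 138 138 141 153 178 193 196 197 196 196
 196 197 196 196 197 196 197 197 197 196 196 196 197 197 196 196 195 195
 189 169 151 147 147 149 149 150 152]
bush [ 432.24254854 -185.91990314] thin [ 433.30416897 -187.13797189]
```

Emit:
arm_command:
  commands: [2.5,-0.5,0,0,20,1,0,0,0,20,0,0,0,0,20,0,0,0,0,20]

```text
clock: 26.28
tool_pos: [0.4347, -0.185, 0.1074]
orientation: [-179.9, 89.8, 78.0]
force: [0.6, 0.7, -1.8]
opening: 0.0519
```

```bash
python3 -c "
from h import *
plan([433.6,-185.2,106.6],77.8,1,20)
print(get_obs()['qvel'].round(2)); s=snap('top'); 
for n,u,v in(('r2',330,193),('r1',330,220),('r0',331,248)):
    a=s['frame'][v-15:v+15,u-15:u+15].astype(int); b=cv2.imread('pics/top0.png')[v-15:v+15,u-15:u+15].astype(int); print(n,np.abs(a-b).mean().round(1))
"
```

```text
clk 26.27 pos [ 434.7 -185.   107.4] jaw 77.93 tilt xyz [ 8.0e-04  3.9e-03 -1.0e+00] F [ 0.6  0.7 -1.8] open 51.9 j [  1.   8. -33.  -0. -48.  77.]
0.8,-1.0,0.4,0.13,20
[-0.02 -0.03  0.04  0.14  0.06  0.03]
r2 35.8
r1 43.4
r0 47.9
```

```bash
python3 -c "
import cv2
a=cv2.imread('pics/scene0.png',0);b=cv2.imread('pics/s10.png',0);c=cv2.imread('pics/w5.png',0)
for u,v in((291,225),(315,212),(338,200)):
    t=a[v-18:v+12,u-14:u+14]; r=cv2.matchTemplate(b[v-30:v+24,u-26:u+26],t,cv2.TM_CCOEFF_NORMED); m=cv2.minMaxLoc(r); print(round(m[1],2),m[3][0]-12,m[3][1]-12)
"
```

```text
0.54 0 1
0.45 0 1
0.41 -12 -2
```

```bash
python3 -c "
from plant import *
print(close_job())"
```

```text
the job is handed in; nothing more can be done
None
```

The job is handed in at about 26 s of the 67 s allowed. Both plates are stacked and released on the block. The lone bushing was carried over the row and is still held upright above the hole, with about 10.8 mm of gap to the thin plate.

**Plates:** Each one's weight came off the wrist force reading before I let go. The last wrist view put the thin plate's centre at (432, −186) mm and its yaw at about −13°. The block's centre is about (434, −186) mm and its yaw about −12°. A small step of 1–2 mm shows between the two plates.

**Bushing:** The grip reads 51.9 mm on the 52 mm diameter. The tool is within 0.005 rad of vertical and the joints are nearly still. By sight the bushing is within about 1.5 mm of the thin plate's centre. At no time did the wrist force suggest contact with the stack.

**Row of three:** My last check was only partly conclusive.
- **Scene view:** bushings 1 and 2 matched their starting places to about 1 pixel, but the match scores were weak (0.54 and 0.45). The match for bushing 3 came out 12 pixels off with a score of 0.41. I put that down to the arm being in the way.
- **Top view:** a before-and-after comparison of all three differed strongly. I took this to be the arm and its shadow but did not confirm it.
- **Clearance:** the plates and the bushing were carried over the row with at least 85 mm to spare by the tool pose. The gripper's nearest pass was about 14 mm beside it, when picking up the thin plate. No contact force was seen.

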